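# Set a reagent bottle's screw cap to vent and hold it there

### The job

The brown bottle in the wooden bracket at the table's edge is to be warmed, so its cap must be able to vent: screw the loose cap clockwise until it bottoms out, then back it off a quarter turn. Finish with the cap still gripped between the fingers in that position, not let go, and do not disturb the other things on the table.

Things in the scene. Friction and masses are not known exactly. Their poses are not given: they have to be found in the camera images.
- stand: Wooden bottle bracket: a 185 x 110 x 18 mm board screwed to the table top, its near end jutting over the front edge at the left, beyond the left post of the clear safety screen (0.29 m ahead of the base, 0.69 m tall, from 0.25 m left to the far right: reach round the post). Origin at table height under the round socket (92 mm across) on that end; z up; place and yaw vary. It does not move.
- vent_bottle: Brown glass reagent bottle with a black ribbed screw cap, gripped upright in the bracket's socket so that it neither turns nor lifts: 65 mm across, 136 mm tall with the cap home. Origin at the centre of its underside, 18 mm above the table's level; z up. The shoulder slopes out just below the cap, so fingertips should not go more than about 20 mm below the cap's top.
- cap_top (a point): Centre of the flat top of that bottle's cap, on the turning axis. The cap is round, 46 mm across and 24 mm tall below this point; grip it by its sides from above (any yaw). The point is 154 mm above the table's level with the cap home and climbs 4 mm a turn as the cap is unscrewed.
- vent_bottle_cap (a joint): Turn of that cap on its thread, rad: 0 = screwed home against a hard stop, growing as it is unscrewed (anticlockwise seen from above), up to 5.24. It starts 2.4 to 4.2 rad open, so it takes several grasps. It turns with light friction (about 0.02 N m) and stays where it is left; a quarter turn is 1.57.
- big_bottle: Bystander: larger loose brown bottle with black cap, 74 mm across, 146 mm tall, standing on the table. Origin at the centre of its underside.
- dropper: Bystander: small dropper bottle, 33 mm across, 92 mm tall. Origin at the centre of its underside.
- beaker: Bystander: small glass beaker, 49 mm across, 44 mm tall. Origin at the centre of its underside.
- matchbox: Bystander: matchbox, 34 x 52 x 14 mm, lying flat. Origin at the centre of its underside.

How it is judged:
On the way:
1. the cap is screwed home against its stop (value of joint vent_bottle_cap below 0.08 rad), for 0.2 s.
At the end, for the whole second after the job is handed in: After the cap has been against its stop (within 0.08 rad), it ends a quarter turn open (1.57 rad, within 0.3 rad), with the fingers pressing on it (more than 2 N) and the point between the finger pads within 30 mm of the centre of the cap's top; the bystanders have not been moved (value of joint vent_bottle_cap between 1.27 and 1.87 rad and contact force between the fingers and vent_bottle above 2 N and distance between the grasp point and cap_top below 0.03 m); the arm keeps its last pose, push and grip.
It fails at once if a bystander (larger bottle, dropper bottle, beaker, matchbox) is moved more than 25 mm (distance of any of big_bottle, dropper, beaker, matchbox from where it was at the start of the episode above 0.025 m).
It also fails if it takes over 58 s, if anything falls off the work surface, if the arm or the gripper's body presses on something with over 40 N, if the wrist force passes 120 N, or if a joint passes its speed limit or range.

### The arm

A 6-joint arm with a two-finger parallel gripper is mounted at the origin on a cart in front of the work surface, level with it; the furniture and walls round the work are solid. World frame = base frame: x ahead of the robot, y to its left, z up, the work surface at z = 0. Lengths are in m, angles in rad, forces in N, time in s.
With the tool pointing down it reaches from about 0.375 to 0.975 m from the base axis. Payload 3.8 kg.
Tool frame: the origin (TCP) lies where the fingers leave the gripper's body, on its centre line; the fingertips stand 73 mm ahead of it and the grasp point (between the pads) lies 54 mm ahead of it; z points along the fingers, y is the line along which they close (so a half turn about z gives the same grasp; the last joint's range is limited). The gripper opens to 85 mm and grips with 20 to 120 N. Pads are 22 mm wide; open, the fingers measure 114 mm over their backs; the gripper's body (76 mm by 85 mm) begins 54 mm behind the grasp point. The pads swing forward as they close: fully open they stand 13 mm farther back than shut.
Start: joints at [1.073, 0.264, 1.604, -0, 1.274, -0.037], TCP at [0.3, 0.605, 0.304] pointing down, gripper open.
Joint ranges: [-2.63, 2.63], [-0.94, 2.18], [0.31, 2.57], [-1.31, 4.45], [0, 2.66], [-2.55, 2.55]. Speed limits (rad/s): [2.57, 2.57, 3.14, 3.14, 3.14, 3.14].

### API

Orientations are given as a rotation vector (axis times angle).
In Python, from workcell import read_state, viewer, bot gives the robot as it stands.
- The arm moves only by the tool jog_arm, never from a script. Its argument "increments" is a list that holds one entry, the list of rows, each a list of 7 numbers: the shift along the tool's x, y, z in units of 30 mm (1.0 is 30 mm), then the turn, a rotation vector about the tool's x, y, z in units of 6 degrees (1.0 is 6 degrees), then the opening, from -1 (shut) to 1 (fully open). A call has exactly 5 rows; each row shifts and turns the commanded pose from where the row before left it, along the tool's axes as they then stand; what a row does not reach is not made up. A row lasts 1/12 s, in which the tool goes at most 41.7 mm and 7.16 degrees, less where a joint would pass 70% of its speed; a pose out of reach is approached as far as the arm can. A call is refused whole if a number of a shift passes 1 or a number of a turn 1, either way. A call with a gripper value outside its range is refused whole. The fingers move at their own pace and stop on an object; "force" is the grip in N (left out, the last holds). Time passes only in rows, so rows that do not move let the fingers close, or fill a call up. It gives the time, the measured TCP pose, the force, the opening and the grip force at its end, in the units of the state.
- read_state(): the state, without advancing time (a new reading comes with each control period).
- viewer.read_camera(name): name is "scene" or "side" or "wrist"; returns (picture, depth): 400x640x3 uint8, blue, green, red; 400x640 float32, m along the optical axis (not along the pixel's ray), 0 where there is no reading.
- viewer.camera_params(name): a dict with "fx", "fy", "cx", "cy" (pixels), "k1" (the pictures are not rectified: a ray, as slopes to the right and down, at radius r is drawn at 1 + k1 r^2 times it, then the intrinsics apply), "R" (3x3) and "t" (3): a world point X has camera coordinates R X + t; the wrist camera has in their place "hand_eye" (4x4, takes a point from camera to tool coordinates, whose origin is the TCP and whose axes are the flange's). Camera axes: x right, y down, z forward; pixel columns grow to the right and rows downward; lengths in m; the calibration is good to about 2 mm. A picture is of the moment at which its call begins: read the wrist's pose just before it. camera_params takes no time and is no camera call.
- bot.finish_job(): hands the job in; it is judged then, once.
The state is a dict: "time": time; "q": joint angles; "joint_vel": joint speeds; "joint_torque": joint torques, N m; "tool_pos": TCP position; "tcp_rot": TCP orientation; "wrist_force": force on the tool from outside, world axes, zero at the start; "torque": the same for the moment, N m; "width": opening from 0.0 (shut) to 1.0 (fully open); "grip_force": force on a finger pad.
Only numpy, scipy, OpenCV 4.12 (cv2) and the standard library are available. Lean on these libraries where they do the work, as an engineer would, in place of code of your own. Each camera call takes 0.05 s, during which the arm holds its last target. There are 200 camera calls.

## Working session

There is one attempt and no reset: what is moved stays moved. The work goes in short steps, Python scripts to look and compute and a tool call to move; the robot and the scene stay as the last step left them, time stands still between calls to the robot, and variables do not carry over. Pictures are saved under pics/ and viewed, at most 10 in all, crops included, and the job is handed in when it is done.

Besides the shell and the picture viewer there is one more tool, called after "Emit:" as a command line: name --argument value ..., lists and objects as JSON in quotes. jog_arm: Moves the arm, as the interface text tells. Its arguments: {"type":"object","properties":{"increments":{"type":"array","items":{"type":"array","items":{"type":"array","items":{"type":"number"}}}},"force":{"type":"number"}},"required":["increments"]}

```bash
mkdir -p pics; ls
cat > h.py <<'E'
import numpy as np,cv2
from workcell import read_state,viewer,bot
from scipy.spatial.transform import Rotation as Ro
def cam(n):
    s=read_state(); im,d=viewer.read_camera(n); p=viewer.camera_params(n)
    if 'hand_eye' in p:
        T=np.eye(4);T[:3,:3]=Ro.from_rotvec(s['tcp_rot']).as_matrix();T[:3,3]=s['tool_pos'];T=T@np.array(p['hand_eye'])
    else:
        T=np.eye(4);R=np.array(p['R']);T[:3,:3]=R.T;T[:3,3]=-R.T@np.array(p['t'])
    return im,d,p,T
def ray(p,T,u,v):
    x=(u-p['cx'])/p['fx'];y=(v-p['cy'])/p['fy'];a,b=x,y
    for _ in range(20):
        k=1+p['k1']*(a*a+b*b);a,b=x/k,y/k
    return T[:3,3],T[:3,:3]@np.array([a,b,1.])
def onz(p,T,u,v,z):
    o,d=ray(p,T,u,v);return o+d*(z-o[2])/d[2]
def pt(p,T,u,v,dep):
    o,d=ray(p,T,u,v);return o+d*dep
E
python3 - <<'E'
from h import *
s=read_state();print({k:np.round(v,3) for k,v in s.items()})
for n in ['scene','side','wrist']:
    im,d,p,T=cam(n);np.savez('pics/%s0.npz'%n,im=im,d=d,T=T);cv2.imwrite('pics/%s0.png'%n,im);print(n,np.round(T,3).tolist(),p['fx'],p['k1'])
E
```

```text
pics
{'time': np.float64(0.0), 'q': array([ 1.073,  0.265,  1.605, -0.   ,  1.274, -0.037]), 'joint_vel': array([-0.002,  0.   ,  0.001,  0.001, -0.001, -0.   ]), 'joint_torque': array([-2.0000e-03, -5.1509e+01, -3.6732e+01, -0.0000e+00,  1.3000e-02,
       -0.0000e+00]), 'tool_pos': array([0.3  , 0.604, 0.303]), 'tcp_rot': array([-7.170e-01, -3.058e+00,  3.000e-03]), 'wrist_force': array([ 0.06 , -0.16 ,  0.149]), 'torque': array([ 0.043, -0.045,  0.022]), 'grip_force': np.float64(0.0), 'width': np.float64(1.002)}
scene [[1.0, 0.001, 0.004, 0.498], [-0.001, -0.849, 0.528, -0.262], [0.003, -0.528, -0.849, 1.127], [0.0, 0.0, 0.0, 1.0]] 510.3467654779499 -0.10190456128106563
side [[-0.998, -0.044, 0.047, 0.458], [-0.064, 0.578, -0.814, 1.215], [0.009, -0.815, -0.58, 0.721], [0.0, 0.0, 0.0, 1.0]] 438.9023221773599 -0.10267302557485816
wrist [[0.444, 0.847, 0.293, 0.225], [0.896, -0.419, -0.147, 0.642], [-0.002, 0.328, -0.945, 0.372], [0.0, 0.0, 0.0, 1.0]] 320.5074997580845 -0.03847616667523555
```

View pics/side0.png

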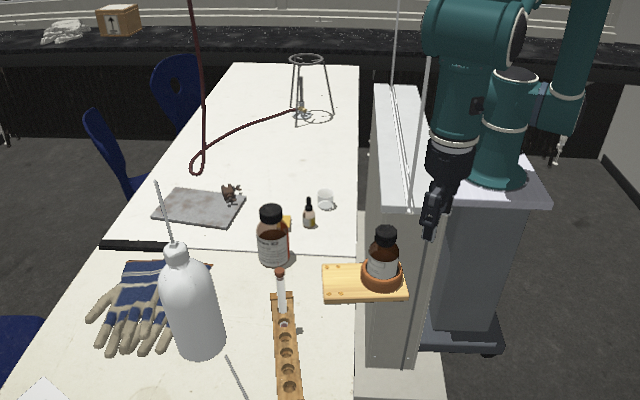

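View pics/wrist0.png

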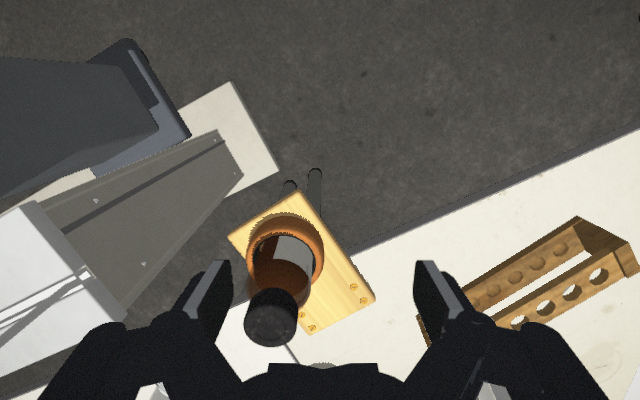

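View pics/scene0.png

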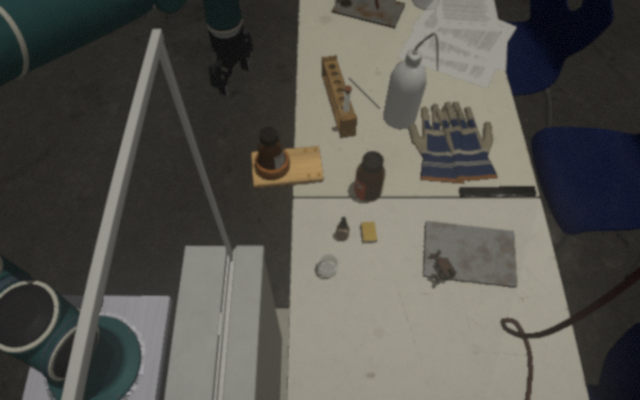

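The side view shows the vent bottle cap at about (386,233). The wrist view has its top at about (271,325), and the scene view at (269,134), with the arm nearby and the screen post to its right. The big bottle stands at (371,175) in the scene view, away from the bracket.

Run:
```python
from h import *
rays=[]
for n,(u0,u1,v0,v1),c in [('wrist',(225,310,270,360),None),('side',(370,402,222,250),None),('scene',(255,285,122,150),None)]:
    f=np.load(f'pics/{n}0.npz');d=f['d'];T=f['T'];p=viewer.camera_params(n);im=f['im']
    P=[];U=[]
    for v in range(v0,v1):
        for u in range(u0,u1):
            if d[v,u]>0 and im[v,u].max()<90: P.append(pt(p,T,u,v,d[v,u]));U.append((u,v))
    P=np.array(P);U=np.array(U)
    k=(P[:,2]<.20)&(P[:,2]>.1);P=P[k];U=U[k]
    zt=np.percentile(P[:,2],90)
    m=abs(P[:,2]-zt)<.006
    (cu,cv),r=cv2.minEnclosingCircle(U[m].astype(np.float32))
    print(n,'ztop',zt,'mean',P[m].mean(0),'mid',(P[m].min(0)+P[m].max(0))/2,np.ptp(P[m],0),'pix',cu,cv,r)
    rays.append(ray(p,T,cu,cv))
A=0;b=0
for o,dd in rays:
    dd=dd/np.linalg.norm(dd);M=np.eye(3)-np.outer(dd,dd);A=A+M;b=b+M@o
print('tri',np.linalg.solve(A,b))
# bystanders rough
f=np.load('pics/scene0.npz');p=viewer.camera_params('scene')
for nm,u,v in [('big',372,160),('drop',342,222),('rack',340,100),('post_top',157,33),('postbase',228,245),('railfar',60,395)]:
    print(nm,pt(p,f['T'],u,v,f['d'][v,u]).round(3))
```

```text
wrist ztop 0.15607348507393723 mean [0.37391547 0.51816287 0.15518085] mid [0.37551117 0.51715385 0.15399935] [0.04474853 0.04363502 0.00776059] pix 269.6852722167969 323.7731628417969 26.326181411743164
side ztop 0.15759106611803783 mean [0.3777981  0.51917191 0.15645054] mid [0.37801559 0.51718268 0.15585396] [0.04298139 0.04440797 0.00796547] pix 385.5 231.5 10.79361629486084
scene ztop 0.15630569420228063 mean [0.37581148 0.51058816 0.15461994] mid [0.37569407 0.51113623 0.15540965] [0.04152492 0.04806376 0.0101587 ] pix 268.5 134.0 9.013978004455566
tri [0.37661345 0.51466414 0.15068878]
big [0.624 0.441 0.144]
drop [0.552 0.309 0.081]
rack [0.559 0.752 0.011]
post_top [0.294 0.241 0.699]
postbase [0.296 0.237 0.105]
railfar [-0.059 -0.078  0.007]
```

```bash
cat >> h.py <<'E'
def go(tgt):
    s=read_state();R=Ro.from_rotvec(s['tcp_rot']).as_matrix()
    print('t',s['time'],'tcp',np.round(s['tool_pos'],4),'q',np.round(s['q'],3),'F',np.round(s['wrist_force'],1),'M',np.round(s['torque'],2),'w',round(float(s['width']),3),'g',round(float(s['grip_force']),1))
    print('zaxis',np.round(R[:,2],3),'yaw_y deg',np.degrees(np.arctan2(R[1,1],R[0,1])).round(2))
    print('units',np.round(R.T@(np.array(tgt)-s['tool_pos'])/.03,3))
E
python3 -c "
from h import *
go([.376,.517,.27])"
```

```text
t 0.15 tcp [0.2999 0.6042 0.3028] q [ 1.073  0.265  1.605  0.     1.274 -0.037] F [0.4 0.9 0.7] M [-0.03 -0.07  0.02] w 1.0 g 0.0
zaxis [-0.001 -0.002 -1.   ] yaw_y deg 63.6
units [-3.564 -1.474  1.096]
```

Emit:
jog_arm --increments '[[[0,0,0,0,0,-1,1],[0,0,0,0,0,-1,1],[0,0,0,0,0,-1,1],[0,0,0,0,0,-1,1],[0,0,0,0,0,-1,1]]]' --force 30

```text
time: 0.57
tool_pos: [0.3, 0.6044, 0.3033]
tcp_rot: [0.107, -3.139, 0.001]
wrist_force: [-0.2, 0.4, 0.3]
width: 1.002
grip_force: 0.0
```

```bash
python3 -c "
from h import *
go([.376,.517,.27])"
```

```text
t 0.5667 tcp [0.3    0.6044 0.3033] q [ 1.073  0.264  1.605 -0.     1.274 -0.566] F [-0.2  0.4  0.3] M [0.03 0.   0.01] w 1.002 g 0.0
zaxis [-0.    -0.001 -1.   ] yaw_y deg 93.9
units [-2.329 -3.077  1.112]
```

Emit:
jog_arm --increments '[[[-0.48,-0.63,0.2,0,0,0,1],[-0.48,-0.63,0.2,0,0,0,1],[-0.48,-0.63,0.2,0,0,0,1],[-0.48,-0.63,0.2,0,0,0,1],[-0.41,-0.56,0.2,0,0,0,1]]]'

```text
time: 0.98
tool_pos: [0.3763, 0.5155, 0.2731]
tcp_rot: [0.099, -3.14, 0.001]
wrist_force: [-0.9, 0.4, 0.1]
width: 0.996
grip_force: 0.0
```

Run:
```python
from h import *
go([.376,.517,.27])
im,d,p,T=cam('wrist');np.savez('pics/w1.npz',im=im,d=d,T=T);cv2.imwrite('pics/w1.png',im)
```

```text
t 0.9833 tcp [0.3763 0.5155 0.2731] q [ 0.901  0.216  1.72  -0.     1.206 -0.732] F [-0.9  0.4  0.1] M [-0.03 -0.01  0.01] w 0.996 g 0.0
zaxis [-0.    -0.001 -1.   ] yaw_y deg 93.6
units [0.007 0.05  0.105]
```

View pics/w1.png

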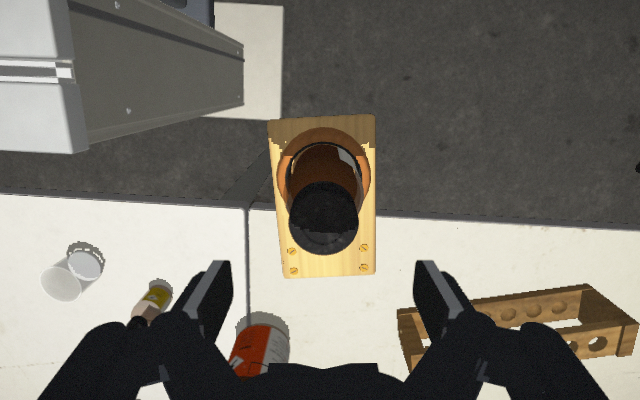

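The close view shows the cap top as a dark disc centred near (324,220), between the fingers.

Run:
```python
from h import *
f=np.load('pics/w1.npz');d=f['d'];T=f['T'];p=viewer.camera_params('wrist')
V,U=np.mgrid[170:262,280:366];P=np.array([pt(p,T,u,v,d[v,u]) for u,v in zip(U.ravel(),V.ravel())])
im=f['im'];m=(P[:,2]>.15)&(d[V,U].ravel()>0);Q=P[m]
zt=np.median(Q[:,2]);m&=abs(P[:,2]-zt)<.005;Q=P[m];print(zt,(Q.min(0)+Q.max(0))/2,np.ptp(Q,0),Q.mean(0))
c,r=cv2.minEnclosingCircle(np.c_[U.ravel(),V.ravel()][m].astype(np.float32));print(c,r,onz(p,T,*c,zt))
# triangulate with start wrist view
g=np.load('pics/wrist0.npz');A=0;b=0
for o,dd in [ray(p,T,*c),ray(p,g['T'],269.7,323.8)]:
    dd=dd/np.linalg.norm(dd);M=np.eye(3)-np.outer(dd,dd);A=A+M;b=b+M@o
print('tri',np.linalg.solve(A,b))
```

```text
0.1553674240957809 [0.37628153 0.51593458 0.15424114] [0.04579923 0.04528795 0.00769126] [0.37472179 0.51589009 0.15528257]
(323.0, 222.0) 35.12843704223633 [0.37448526 0.51587352 0.15536742]
tri [0.37636515 0.51602741 0.15132327]
```

Emit:
jog_arm --increments '[[[0,0,0,0,0,-1,1],[0,0,0,0,0,-1,1],[0,0,0,0,0,-1,1],[0,0,0,0,0,-1,1],[0,0,0,0,0,-1,1]]]'

```text
time: 1.45
tool_pos: [0.3756, 0.5166, 0.2735]
tcp_rot: [0.915, -3.005, 0.001]
wrist_force: [-0.1, -0.1, 0.6]
width: 0.999
grip_force: 0.0
```

Emit:
jog_arm --increments '[[[0,0,0,0,0,-1,1],[0,0,0,0,0,-1,1],[0,0,0,0,0,-1,1],[0,0,0,0,0,-1,1],[0,0,0,0,0,-1,1]]]'

```text
time: 1.87
tool_pos: [0.3754, 0.5167, 0.2734]
tcp_rot: [1.662, -2.665, 0.0]
wrist_force: [0.7, 0.1, -0.9]
width: 0.999
grip_force: 0.0
```

Emit:
jog_arm --increments '[[[0,0,0,0,0,-1,1],[0,0,0,0,0,-1,1],[0,0,0,0,0,-1,1],[0,0,0,0,0,-1,1],[0,0,0,0,0,-1,1]]]'

```text
time: 2.28
tool_pos: [0.3755, 0.5167, 0.2734]
tcp_rot: [2.295, -2.144, 0.0]
wrist_force: [0.5, 0.3, -0.5]
width: 1.0
grip_force: 0.0
```

Run:
```python
from h import *
im,d,p,T=cam('wrist');go([.3755,.5163,.207])
V,U=np.mgrid[150:280:2,260:390:2];P=np.array([pt(p,T,u,v,d[v,u]) for u,v in zip(U.ravel(),V.ravel())])
m=abs(P[:,2]-.1555)<.006;Q=P[m];print(np.median(Q[:,2]),(Q.min(0)+Q.max(0))/2,np.ptp(Q,0),Q.mean(0))
```

```text
t 2.3333 tcp [0.3755 0.5167 0.2735] q [ 0.903  0.217  1.719  0.     1.207 -2.311] F [ 0.3 -0.1  0.5] M [ 0.04 -0.02 -0.01] w 0.999 g 0.0
zaxis [-0.001 -0.001 -1.   ] yaw_y deg -175.84
units [ 1.200e-02 -1.000e-03  2.215e+00]
0.15525559795623456 [0.3762363  0.51616101 0.15349195] [0.04431477 0.04584037 0.00797599] [0.37644143 0.51427463 0.15516686]
```

Emit:
jog_arm --increments '[[[0,0,0.6,0,0,0,1],[0,0,0.6,0,0,0,1],[0,0.0,0.5,0,0,0,1],[0,0,0.3,0,0,0,1],[0,0,0.2,0,0,0,1]]]'

```text
time: 2.75
tool_pos: [0.3751, 0.5161, 0.206]
tcp_rot: [2.287, -2.15, 0.0]
wrist_force: [0.0, -0.1, 0.8]
width: 0.999
grip_force: 0.0
```

Emit:
jog_arm --increments '[[[0,0,0,0,0,0,-1],[0,0,0,0,0,0,-1],[0,0,0,0,0,0,-1],[0,0,0,0,0,0,-1],[0,0,0,0,0,0,-1]]]' --force 30

```text
time: 3.17
tool_pos: [0.376, 0.5174, 0.2094]
tcp_rot: [-2.288, 2.149, 0.001]
wrist_force: [-0.2, -0.3, 3.6]
width: 0.511
grip_force: 31.1
```

Emit:
jog_arm --increments '[[[0,0,0,0,0,0,-1],[0,0,0,0,0,0,-1],[0,0,0,0,0,0,-1],[0,0,0,0,0,0,-1],[0,0,0,0,0,0,-1]]]'

```text
time: 3.58
tool_pos: [0.3761, 0.5174, 0.2092]
tcp_rot: [-2.288, 2.149, 0.001]
wrist_force: [-1.3, 0.0, 6.4]
width: 0.508
grip_force: 31.4
```

Run:
```python
from h import *
go([.3755,.5163,.207])
im,d,p,T=cam('side');cv2.imwrite('pics/s1.png',cv2.resize(im[150:330,300:500],None,fx=3,fy=3))
```

```text
t 3.5833 tcp [0.3761 0.5174 0.2092] q [ 0.903  0.269  1.778  0.     1.092 -2.301] F [-1.3  0.   6.4] M [ 0.    0.19 -0.06] w 0.508 g 31.4
zaxis [ 0.001  0.002 -1.   ] yaw_y deg -176.41
units [0.034 0.021 0.074]
```

View pics/s1.png

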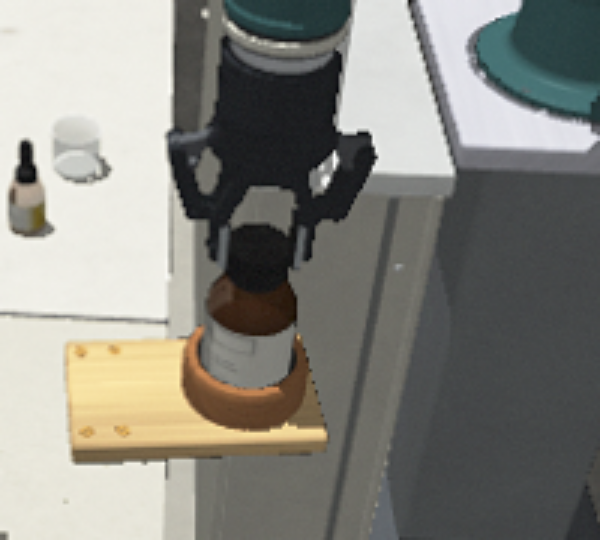

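The fingers hold the cap squarely, with the pads on its sides and clear of the shoulder. Next I turn it clockwise.

Emit:
jog_arm --increments '[[[0,0,0.002,0,0,1,-1],[0,0,0.002,0,0,1,-1],[0,0,0.002,0,0,1,-1],[0,0,0.002,0,0,1,-1],[0,0,0.002,0,0,1,-1]]]'

```text
time: 4.05
tool_pos: [0.3766, 0.5172, 0.2089]
tcp_rot: [-1.648, 2.672, -0.0]
wrist_force: [0.7, -1.5, 6.1]
width: 0.514
grip_force: 31.2
```

```bash
python3 -c "
from h import *
go([.3755,.5163,.207])"
```

```text
t 4.05 tcp [0.3766 0.5172 0.2089] q [ 9.030e-01  2.690e-01  1.779e+00 -1.000e-03  1.091e+00 -1.773e+00] F [ 0.7 -1.5  6.1] M [-0.19 -0.12  0.02] w 0.514 g 31.2
zaxis [ 0.002  0.001 -1.   ] yaw_y deg 153.32
units [0.043 0.021 0.063]
```

Emit:
jog_arm --increments '[[[0,0,0.002,0,0,1,-1],[0,0,0.002,0,0,1,-1],[0,0,0.002,0,0,1,-1],[0,0,0.002,0,0,1,-1],[0,0,0.002,0,0,1,-1]]]'

```text
time: 4.47
tool_pos: [0.3771, 0.5167, 0.2086]
tcp_rot: [-0.9, 3.007, -0.001]
wrist_force: [1.2, -3.1, 4.7]
width: 0.512
grip_force: 31.2
```

Emit:
jog_arm --increments '[[[0,0,0.002,0,0,1,-1],[0,0,0.002,0,0,1,-1],[0,0,0.002,0,0,1,-1],[0,0,0.002,0,0,1,-1],[0,0,0.002,0,0,1,-1]]]'

```text
time: 4.88
tool_pos: [0.3772, 0.516, 0.2082]
tcp_rot: [-0.091, 3.137, -0.002]
wrist_force: [2.7, -5.1, 5.5]
width: 0.51
grip_force: 31.3
```

```bash
python3 -c "
from h import *
go([.3755,.5163,.207])"
```

```text
t 4.8833 tcp [0.3772 0.516  0.2082] q [ 0.902  0.27   1.78  -0.003  1.091 -0.725] F [ 2.7 -5.1  5.5] M [-0.8  -0.42  0.15] w 0.51 g 31.3
zaxis [ 0.003 -0.001 -1.   ] yaw_y deg 93.33
units [0.056 0.012 0.039]
```

Emit:
jog_arm --increments '[[[0,0,0.002,0,0,1,-1],[0,0,0.002,0,0,1,-1],[0,0,0.002,0,0,1,-1],[0,0,0.002,0,0,1,-1],[0,0,0.002,0,0,1,-1]]]'

```text
time: 5.3
tool_pos: [0.377, 0.5154, 0.2078]
tcp_rot: [0.724, 3.054, -0.003]
wrist_force: [2.4, -6.4, 8.2]
width: 0.514
grip_force: 31.4
```

```bash
python3 -c "
from h import *
go([.3755,.5163,.207])"
```

```text
t 5.3 tcp [0.377  0.5154 0.2078] q [ 0.902  0.27   1.78  -0.004  1.092 -0.202] F [ 2.4 -6.4  8.2] M [-1.07 -0.22  0.05] w 0.514 g 31.4
zaxis [ 0.002 -0.003 -1.   ] yaw_y deg 63.33
units [0.059 0.003 0.026]
```

Emit:
jog_arm --increments '[[[0,0,0.002,0,0,1,-1],[0,0,0.002,0,0,1,-1],[0,0,0.002,0,0,1,-1],[0,0,0.002,0,0,0,-1],[0,0,0,0,0,0,-1]]]'

```text
time: 5.72
tool_pos: [0.3768, 0.5151, 0.2075]
tcp_rot: [1.186, 2.906, -0.004]
wrist_force: [1.0, -7.8, 7.5]
width: 0.511
grip_force: 31.6
```

```bash
python3 -c "
from h import *
go([.3755,.5163,.207])"
```

```text
t 5.7167 tcp [0.3768 0.5151 0.2075] q [ 0.902  0.27   1.781 -0.004  1.092  0.108] F [ 1.  -7.8  7.5] M [-1.2  -0.12 -0.01] w 0.511 g 31.6
zaxis [ 0.002 -0.003 -1.   ] yaw_y deg 45.59
units [ 0.058 -0.001  0.016]
```

Emit:
jog_arm --increments '[[[0,0,0.002,0,0,1,-1],[0,0,0.002,0,0,1,-1],[0,0,0.002,0,0,1,-1],[0,0,0.002,0,0,0,-1],[0,0,0,0,0,0,-1]]]'

```text
time: 6.13
tool_pos: [0.3764, 0.515, 0.2073]
tcp_rot: [1.626, 2.685, -0.004]
wrist_force: [1.1, -7.8, 9.2]
width: 0.507
grip_force: 31.7
```

```bash
python3 -c "
from h import *
go([.3755,.5163,.207])"
```

```text
t 6.1333 tcp [0.3764 0.515  0.2073] q [ 0.902  0.27   1.781 -0.003  1.093  0.422] F [ 1.1 -7.8  9.2] M [-1.27  0.07 -0.07] w 0.507 g 31.7
zaxis [ 0.001 -0.004 -1.   ] yaw_y deg 27.59
units [ 0.053 -0.007  0.01 ]
```

Emit:
jog_arm --increments '[[[0,0,0.002,0,0,1,-1],[0,0,0.002,0,0,1,-1],[0,0,0.002,0,0,1,-1],[0,0,0.002,0,0,0,-1],[0,0,0,0,0,0,-1]]]'

```text
time: 6.55
tool_pos: [0.376, 0.5149, 0.2071]
tcp_rot: [2.026, 2.397, -0.005]
wrist_force: [-1.6, -9.5, 9.7]
width: 0.508
grip_force: 31.7
```

```bash
python3 -c "
from h import *
go([.3755,.5163,.207])"
```

```text
t 6.55 tcp [0.376  0.5149 0.2071] q [ 0.902  0.27   1.781 -0.003  1.093  0.736] F [-1.6 -9.5  9.7] M [-1.36  0.27 -0.05] w 0.508 g 31.7
zaxis [ 0.    -0.004 -1.   ] yaw_y deg 9.59
units [ 0.049 -0.01   0.002]
```

Emit:
jog_arm --increments '[[[0,0,0.002,0,0,1,-1],[0,0,0.002,0,0,1,-1],[0,0,0.002,0,0,1,-1],[0,0,0.002,0,0,0,-1],[0,0,0,0,0,0,-1]]]'

```text
time: 6.97
tool_pos: [0.3756, 0.5149, 0.2068]
tcp_rot: [2.377, 2.051, -0.005]
wrist_force: [-2.6, -8.0, 11.1]
width: 0.508
grip_force: 31.8
```

```bash
python3 -c "
from h import *
go([.3755,.5163,.207])"
```

```text
t 6.9667 tcp [0.3756 0.5149 0.2068] q [ 0.902  0.27   1.782 -0.002  1.093  1.05 ] F [-2.6 -8.  11.1] M [-1.32  0.45 -0.  ] w 0.508 g 31.8
zaxis [-0.001 -0.004 -1.   ] yaw_y deg -8.42
units [ 0.044 -0.012 -0.007]
```

Emit:
jog_arm --increments '[[[0,0,0.002,0,0,1,-1],[0,0,0.002,0,0,1,-1],[0,0,0.002,0,0,1,-1],[0,0,0.002,0,0,0,-1],[0,0,0,0,0,0,-1]]]'

```text
time: 7.38
tool_pos: [0.3753, 0.5151, 0.2065]
tcp_rot: [2.668, 1.654, -0.005]
wrist_force: [-3.9, -7.7, 10.3]
width: 0.509
grip_force: 31.8
```

```bash
python3 -c "
from h import *
go([.3755,.5163,.207])"
```

```text
t 7.3833 tcp [0.3753 0.5151 0.2065] q [ 9.030e-01  2.700e-01  1.782e+00 -1.000e-03  1.093e+00  1.364e+00] F [-3.9 -7.7 10.3] M [-1.21  0.63 -0.03] w 0.509 g 31.8
zaxis [-0.001 -0.004 -1.   ] yaw_y deg -26.42
units [ 0.039 -0.011 -0.015]
```

Emit:
jog_arm --increments '[[[0,0,0.002,0,0,1,-1],[0,0,0.002,0,0,1,-1],[0,0,0.002,0,0,0,-1],[0,0,0,0,0,0,-1],[0,0,0,0,0,0,-1]]]'

```text
time: 7.8
tool_pos: [0.3751, 0.5153, 0.2064]
tcp_rot: [2.826, 1.366, -0.005]
wrist_force: [-4.6, -7.0, 10.5]
width: 0.507
grip_force: 31.8
```

```bash
python3 -c "
from h import *
go([.3755,.5163,.207])"
```

```text
t 7.8 tcp [0.3751 0.5153 0.2064] q [ 9.030e-01  2.710e-01  1.782e+00 -1.000e-03  1.093e+00  1.574e+00] F [-4.6 -7.  10.5] M [-1.13  0.75 -0.08] w 0.507 g 31.8
zaxis [-0.002 -0.003 -1.   ] yaw_y deg -38.4
units [ 0.035 -0.01  -0.02 ]
```

Emit:
jog_arm --increments '[[[0,0,0.002,0,0,1,-1],[0,0,0.002,0,0,1,-1],[0,0,0.002,0,0,0,-1],[0,0,0,0,0,0,-1],[0,0,0,0,0,0,-1]]]'

```text
time: 8.22
tool_pos: [0.3749, 0.5155, 0.2063]
tcp_rot: [2.954, 1.063, -0.004]
wrist_force: [-4.8, -6.8, 10.9]
width: 0.505
grip_force: 31.9
```

```bash
python3 -c "
from h import *
go([.3755,.5163,.207])"
```

```text
t 8.2167 tcp [0.3749 0.5155 0.2063] q [ 0.903  0.271  1.782 -0.     1.092  1.783] F [-4.8 -6.8 10.9] M [-1.06  0.88 -0.01] w 0.505 g 31.9
zaxis [-0.002 -0.003 -1.   ] yaw_y deg -50.4
units [ 0.032 -0.008 -0.024]
```

Emit:
jog_arm --increments '[[[0,0,0.002,0,0,1,-1],[0,0,0.002,0,0,1,-1],[0,0,0.002,0,0,0,-1],[0,0,0,0,0,0,-1],[0,0,0,0,0,0,-1]]]'

```text
time: 8.63
tool_pos: [0.3762, 0.5165, 0.2063]
tcp_rot: [3.05, 0.75, 0.002]
wrist_force: [0.4, -2.6, 7.1]
width: 0.506
grip_force: 30.0
```

```bash
python3 -c "
from h import *
go([.3755,.5163,.207])"
```

```text
t 8.6333 tcp [0.3762 0.5165 0.2063] q [ 9.030e-01  2.720e-01  1.781e+00 -1.000e-03  1.088e+00  1.992e+00] F [ 0.4 -2.6  7.1] M [-0.49  0.07  0.04] w 0.506 g 30.0
zaxis [ 0.001 -0.    -1.   ] yaw_y deg -62.38
units [-0.026 -0.004 -0.025]
```

Emit:
jog_arm --increments '[[[0,0,0,0,0,0.5,-1],[0,0,0,0,0,0.5,-1],[0,0,0,0,0,0.5,-1],[0,0,0,0,0,0.5,-1],[0,0,0,0,0,0.5,-1]]]'

```text
time: 9.05
tool_pos: [0.3764, 0.5163, 0.2059]
tcp_rot: [3.121, 0.345, 0.003]
wrist_force: [-1.2, -2.8, 6.8]
width: 0.506
grip_force: 43.7
```

```bash
python3 -c "
from h import *
go([.3755,.5163,.207])"
```

```text
t 9.05 tcp [0.3764 0.5163 0.2059] q [ 0.903  0.272  1.782 -0.003  1.088  2.255] F [-1.2 -2.8  6.8] M [-0.47  0.18  0.75] w 0.506 g 43.7
zaxis [ 0.002 -0.001 -1.   ] yaw_y deg -77.39
units [-0.03  -0.008 -0.038]
```

Emit:
jog_arm --increments '[[[0,0,0,0,0,0.3,-1],[0,0,0,0,0,0,-1],[0,0,0,0,0,0,-1],[0,0,0,0,0,0,-1],[0,0,0,0,0,0,-1]]]'

```text
time: 9.47
tool_pos: [0.377, 0.5164, 0.2059]
tcp_rot: [3.127, 0.297, 0.004]
wrist_force: [3.0, -3.4, 5.9]
width: 0.511
grip_force: 45.6
```

```bash
python3 -c "
from h import *
go([.3755,.5163,.207])"
```

```text
t 9.4667 tcp [0.377  0.5164 0.2059] q [ 0.902  0.272  1.781 -0.003  1.087  2.285] F [ 3.  -3.4  5.9] M [-0.66 -0.53  0.16] w 0.511 g 45.6
zaxis [ 0.003 -0.    -1.   ] yaw_y deg -79.16
units [-0.049 -0.007 -0.038]
```

Emit:
jog_arm --increments '[[[0,0,0,0,0,-0.4,-1],[0,0,0,0,0,0,-1],[0,0,0,0,0,0,-1],[0,0,0,0,0,0,-1],[0,0,0,0,0,0,-1]]]'

```text
time: 9.88
tool_pos: [0.377, 0.5164, 0.2059]
tcp_rot: [3.12, 0.361, 0.004]
wrist_force: [3.5, -3.2, 5.9]
width: 0.51
grip_force: 45.5
```

```bash
python3 -c "
from h import *
go([.3755,.5163,.207])"
```

```text
t 9.8833 tcp [0.377  0.5164 0.2059] q [ 9.020e-01  2.720e-01  1.781e+00 -2.000e-03  1.087e+00  2.243e+00] F [ 3.5 -3.2  5.9] M [-0.68 -0.52  0.06] w 0.51 g 45.5
zaxis [ 0.003 -0.    -1.   ] yaw_y deg -76.79
units [-0.049 -0.007 -0.036]
```

Emit:
jog_arm --increments '[[[0,0,-0.002,0,0,-1,-1],[0,0,-0.002,0,0,-1,-1],[0,0,-0.002,0,0,-1,-1],[0,0,-0.002,0,0,-1,-1],[0,0,-0.002,0,0,-1,-1]]]'

```text
time: 10.3
tool_pos: [0.3767, 0.5169, 0.2063]
tcp_rot: [-2.918, -1.163, -0.004]
wrist_force: [2.4, -1.4, 6.1]
width: 0.51
grip_force: 45.5
```

```bash
python3 -c "
from h import *
go([.3755,.5163,.207])"
```

```text
t 10.3 tcp [0.3767 0.5169 0.2063] q [ 9.020e-01  2.720e-01  1.781e+00 -1.000e-03  1.087e+00  1.715e+00] F [ 2.4 -1.4  6.1] M [-0.31 -0.39 -0.14] w 0.51 g 45.5
zaxis [ 0.002  0.001 -1.   ] yaw_y deg -46.52
units [-0.043 -0.013 -0.024]
```

Emit:
jog_arm --increments '[[[0,0,-0.002,0,0,-1,-1],[0,0,-0.002,0,0,-1,-1],[0,0,-0.002,0,0,-1,-1],[0,0,-0.002,0,0,-1,-1],[0,0,-0.002,0,0,-1,-1]]]'

```text
time: 10.72
tool_pos: [0.3762, 0.5172, 0.2066]
tcp_rot: [-2.517, -1.879, -0.003]
wrist_force: [-0.0, -0.3, 6.1]
width: 0.513
grip_force: 45.5
```

Emit:
jog_arm --increments '[[[0,0,-0.002,0,0,-1,-1],[0,0,-0.002,0,0,-1,-1],[0,0,-0.002,0,0,-1,-1],[0,0,-0.002,0,0,-1,-1],[0,0,-0.002,0,0,-0.7,-1]]]'

```text
time: 11.13
tool_pos: [0.3757, 0.5172, 0.2069]
tcp_rot: [-1.984, -2.435, -0.002]
wrist_force: [-1.6, -1.5, 6.7]
width: 0.506
grip_force: 45.7
```

Emit:
jog_arm --increments '[[[0,0,0,0,0,0,-1],[0,0,0,0,0,0,-1],[0,0,0,0,0,0,-1],[0,0,0,0,0,0,-1],[0,0,0,0,0,0,-1]]]'

```text
time: 11.55
tool_pos: [0.3756, 0.5172, 0.2068]
tcp_rot: [-1.989, -2.431, -0.002]
wrist_force: [-2.0, -0.0, 6.8]
width: 0.506
grip_force: 45.7
```

Run:
```python
from h import *
im,d,p,T=cam('wrist');cv2.imwrite('pics/w2.png',im);go([.3755,.5163,.207])
im,d,p,T=cam('scene');cv2.imwrite('pics/sc2.png',im)
a=np.load('pics/scene0.npz')['im'];print(cv2.absdiff(a,im)[130:300,310:420].max(2).mean())
```

```text
t 11.6 tcp [0.3756 0.5172 0.2068] q [9.030e-01 2.710e-01 1.781e+00 1.000e-03 1.089e+00 7.040e-01] F [-1.6 -1.6  5.4] M [-0.15  0.13 -0.02] w 0.509 g 45.7
zaxis [ 0.     0.001 -1.   ] yaw_y deg 11.4
units [-0.029 -0.011 -0.006]
2.185187165775401
```

View pics/w2.png

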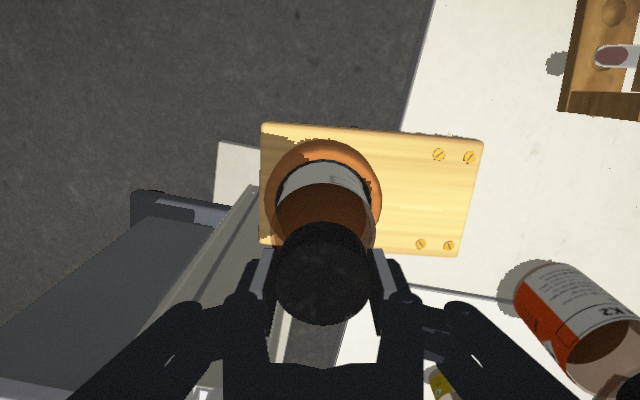

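The wrist view shows both pads on the cap, which is centred at about (322,275). The turn and torque readings are consistent: a hard stop at 0.75 N m, then 90° back with almost no torque. The bystanders look unchanged.

```bash
python3 -c "
from h import *
print(bot.finish_job())"
```

```text
the job is handed in; nothing more can be done
None
```

The job is handed in: I screwed the cap clockwise until it hit its stop (about 0.75 N m at the wrist), backed it off about 90°, and left it gripped in that position; the bystanders looked unmoved, and no verdict was returned.

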